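Push a used tin through the sprung flap of the wash-up drop

ROBOT

A 6-joint arm with a two-finger parallel gripper is mounted at the origin on the work surface. World frame = base frame: x ahead of the robot, y to its left, z up, the work surface at z = 0. Lengths are in m, angles in rad, forces in N, time in s.
With the tool pointing down it reaches from about 0.375 to 0.9 m from the base axis. Payload 3.1 kg.
Tool frame: the origin (TCP) lies between the finger pads; the fingertips stand 8 mm ahead of it and the grasp point (between the pads) lies 11 mm behind it; z points along the fingers, y is the line along which they close (so a half turn about z gives the same grasp; the last joint's range is limited). The gripper opens to 85 mm and grips with 20 to 120 N. Pads are 22 mm wide; open, the fingers measure 114 mm over their backs; the gripper's body (76 mm by 85 mm) begins 54 mm behind the grasp point. The pads swing forward as they close: fully open they stand 13 mm farther back than shut.
Start: joints at [0.989, 0.527, 1.433, -0, 1.181, -0.178], TCP at [0.246, 0.575, 0.239] pointing down, gripper open.
Joint ranges: [-3.08, 3.08], [-0.75, 2.2], [0.22, 2.44], [-1.43, 4.57], [0, 2.65], [-2.85, 2.85]. Speed limits (rad/s): [2.79, 2.79, 3.14, 3.14, 3.14, 3.14].

INTERFACE

Orientations are given as a unit quaternion [x, y, z, w].
In Python, from station import readout, cams, sign_off gives the robot as it stands.
- The arm moves only by the tool send_rows, never from a script. Its argument "commands" is text: rows parted by semicolons, each of 5 numbers parted by spaces: the finger opening in mm, from 0 to 85.4, then the shift along the tool's x, y, z each as a share of 0.02 m, from -1 to 1, then the turn about the tool's z as a share of 4 degrees, from -1 to 1. In form: grip dx dy dz spin; .... A call has 1 to 20 rows; each row shifts and turns the commanded pose from where the row before left it, along the tool's axes as they then stand; what a row does not reach is not made up. A row lasts 1/12 s, in which the tool goes at most 41.7 mm and 7.16 degrees, less where a joint would pass 70% of its speed; a pose out of reach is approached as far as the arm can. A call with a number of a shift or a turn outside -1 to 1 is refused whole. A call with a gripper value outside its range is refused whole. The fingers move at their own pace and stop on an object; "grip_force" is the grip in N (left out, the last holds). Time passes only in rows, so rows that do not move let the fingers close. It gives the time, the measured TCP pose, the force, the opening and the grip force at its end, in the units of the state.
- readout.sense(): the state, without advancing time (a new reading comes with each control period).
- cams.snapshot(name): name is "scene" or "top" or "wrist"; returns a dict with "pixels" (480x640x3 uint8, red, green, blue), "intrinsics" (3x3 intrinsics, pixels), "dist" ([k1, k2, p1, p2, k3] as OpenCV has them; the pictures are not rectified), "eye" and "rotation" of the camera in the world. Camera axes: x right, y down, z forward; pixel columns grow to the right and rows downward; lengths in m; the calibration is good to about 2 mm. A picture is of the moment at which its call begins. There is no depth.
- sign_off(): hands the job in; it is judged then, once.
The state is a dict: "t": time; "q": joint angles; "qd": joint speeds; "tau": joint torques, N m; "tcp_pos": TCP position; "tool_rot": TCP orientation; "force": force on the tool from outside, world axes, zero at the start; "ft_torque": the same for the moment, N m; "finger_gap": opening from 0.0 (shut) to 1.0 (fully open); "gripper_force": force on a finger pad.
Only numpy, scipy, OpenCV 4.12 (cv2) and the standard library are available. Lean on these libraries where they do the work, as an engineer would, in place of code of your own. Each camera call takes 0.05 s, during which the arm holds its last target. There are 200 camera calls.

TASK

On the metal wash-up drop, push the sprung swing flap open with one finger and, while that finger keeps it open, use the other finger to push the small rectangular lidded tin along the lane past it until it drops into the catch tub; the tin itself must not shove the flap. Then withdraw so that the flap swings shut. Do not pick up or lift the tin, and leave everything else where it stands.

Things in the scene. Friction and masses are not known exactly. Their poses are not given: they have to be found in the camera images.
- drop_unit: Fixed aluminium unit on the table. Origin: on the table, below the closed flap, midway between the lane walls; x runs along the lane from its open near end to flap and tub, y left, z up. Dark-faced lane deck (top at z = 75 mm) from x = -150 to +5 mm. Right of the lane (y = -64 to -130) a ledge level with the deck, with an 8 mm lip at its outer edge
- lane_edge (a point): Middle of the deck's far edge (unit x = +5, y = 0, z = 75 mm), a sheer drop into the tub. The lane is 116 mm wide between inner faces at y = +58 and -58 mm; its walls, 6 mm thick, stand 35 mm above the deck and run on along the tub. Lane and tub are open above. At the flap, a round post 10 mm thick stands on each wall (y = +62, -62), 50 mm above the deck. Axes as the unit's
- tub_floor (a point): Middle of the catch tub's rubber floor, 15 mm above the table (unit x = +77 mm). The tub is 145 mm long (unit x = +5 to +150) and 116 mm wide, its end wall 110 mm above the table
- flap (a joint): Angle of the white upright flap across the lane: 0 shut, grows as its free right edge swings away over the tub, stop at 1.53 rad (along the left wall). Opens only that way, about an upright pivot at its left end. Plate 3 mm thick, 108 mm long, from 4 to 46 mm above the deck. A spring shuts it: 0.14 N m at 0, 0.31 N m at 1.4 rad; damped, shuts in under 0.5 s
- flap_hinge (a point): Pivot axis of the flap at deck level: in the unit's frame x = 0, y = +56, z = 75 mm; axes as the unit's
- flap_edge (a point): Point on the flap's free edge, 110 mm from the pivot, at half its height (25 mm above the deck)
- tin: Small steel lidded tin, loose, about 140 g (varies), closed rectangular box 36 mm along its x, 44 mm along its y, with a lid 38 x 46 mm, 34 mm high overall (a low 2 mm disc on the lid's middle). Origin: centre of its underside. Starts on the lane deck before the flap, to the right of the lane's middle, its x roughly along the lane
- tin_mid (a point): Middle of the tin, 17 mm above its underside
- jar: Bystander: small round glass jar with steel lid, 42 mm wide, 55 mm high, standing on the unit's right ledge. Origin: centre of underside
- cup: Bystander: round open steel cup, 64 mm wide, 65 mm high, on the table left of the unit. Origin: centre of underside
- spoon: Bystander: steel spoon, 160 mm long, lying on the table right of the unit along its x axis. Origin: about its middle, at the underside
- bowl: Bystander: white ceramic bowl, 110 mm wide, 50 mm high, on the table at the left. Origin: centre of underside
- scraper: Bystander: scraper with blue handle and steel blade, 200 mm long, lying on the table at the right along its x axis. Origin: about its middle, at the underside
- mould: Bystander: steel ring mould, 80 mm wide, 40 mm high, on the table at the right. Origin: centre of underside
There are look-alikes about, which are no part of the job. What is shaped like the tin but blue, orange or purple is not meant.

How it is judged:
On the way, in this order (a step that is already met when the one before it is completed fails the run):
1. a finger pushes the flap open while the tin is still on the lane before it (value of joint flap above 0.3 rad and contact force between the fingers and flap above 0.1 N and x of tin_mid in the frame of drop_unit below -0.018 m), for 0.05 s.
2. with the flap held open by a finger, the other finger pushes the tin past it (value of joint flap above 0.7 rad and contact force between the fingers and flap above 0.1 N and contact force between the fingers and tin above 0.05 N and x of tin_mid in the frame of drop_unit above -0.018 m and z of tin_mid in the frame of drop_unit above 0.07 m), for 0.03 s.
3. the tin has dropped into the catch tub (z of tin_mid in the frame of drop_unit below 0.062 m and x of tin_mid in the frame of drop_unit between 0.005 and 0.152 m and y of tin_mid in the frame of drop_unit between -0.06 and 0.06 m), for 0.1 s.
At the end, for the whole second after the job is handed in: The tin lies at rest in the catch tub (its middle between the tub's walls and below 62 mm above the table) and the flap has swung shut (below 0.08 rad) (all of step 3 and linear speed of tin below 0.02 m/s and value of joint flap below 0.08 rad); the robot touches nothing.
It fails at once if the tin is lifted (its middle more than 16 mm above its height on the deck) (z of tin_mid in the frame of drop_unit above 0.108 m).
It fails at once if the tin shoves the flap, or the flap is let go against the tin (more than 1.5 N between them) (contact force between tin and flap above 1.5 N).
It fails at once if a bystander is moved by more than 25 mm (distance of any of jar, cup, spoon, bowl, scraper, mould from where it was at the start of the episode above 0.025 m).
It also fails if it takes over 42 s, if anything falls off the work surface, if the arm or the gripper's body presses on something with over 40 N, if the wrist force passes 120 N, or if a joint passes its speed limit or range.

## Working session

There is one attempt and no reset: what is moved stays moved. The work goes in short steps, Python scripts to look and compute and a tool call to move; the robot and the scene stay as the last step left them, time stands still between calls to the robot, and variables do not carry over. Pictures are saved under pics/ and viewed, at most 10 in all, crops included, and the job is handed in when it is done.

Besides the shell and the picture viewer there is one more tool, called after "Call:" in YAML: its name, and indented under it one key for each argument. send_rows: Moves the arm, as the interface text tells. Its arguments: {"type":"object","properties":{"commands":{"type":"string"},"grip_force":{"type":"number"}},"required":["commands"]}

```bash
mkdir -p pics; ls; cat > h.py <<'E'
import numpy as np, cv2
from station import readout, cams, sign_off
def snap(n,f):
    s=cams.snapshot(n); cv2.imwrite('pics/'+f+'.png',s['pixels'][:,:,::-1]); np.savez('pics/'+f+'.npz',**{k:np.array(s[k]) for k in s}); return s
def ray(s,uv,z):
    K=np.array(s['intrinsics'],float);d=np.array(s['dist'],float)
    p=cv2.undistortPoints(np.array(uv,float).reshape(-1,1,2),K,d).reshape(-1,2)
    r=np.c_[p,np.ones(len(p))]@np.array(s['rotation']).T
    e=np.array(s['eye']); return e+r*((np.broadcast_to(z,len(p))-e[2])/r[:,2])[:,None]
E
python3 - <<'E'
from h import *
for n in('top','scene'): 
    s=snap(n,n+'0'); print(s['eye'],np.round(s['rotation'],3))
print(readout.sense())
E
```

```text
pics
[ 0.30606536 -0.00430037  1.2389991 ] [-0.702  0.708 -0.061  0.053]
[ 0.7902102  -0.53036002  1.01542956] [ 0.915  0.284 -0.077 -0.275]
{'t': 0.1, 'q': array([ 9.88500975e-01,  5.28424268e-01,  1.43377910e+00, -3.51587840e-05,
        1.18140521e+00, -1.78506976e-01]), 'qd': array([-0.00043327, -0.00166378, -0.00321094,  0.0001861 , -0.00051603,
       -0.00061368]), 'tau': array([ 5.43980168e-04, -4.43300772e+01, -1.78585535e+01, -2.28783692e-04,
        3.88016153e-03,  1.37919361e-06]), 'tcp_pos': array([0.24519649, 0.57420432, 0.23839852]), 'tool_rot': array([ 2.00518748e-01,  9.79689346e-01, -9.41944572e-04, -3.59154638e-04]), 'force': array([-0.36568077, -0.43558843, -0.32691356]), 'ft_torque': array([-0.03022153, -0.01491064, -0.0262036 ]), 'gripper_force': 0.0, 'finger_gap': 0.9974423036705901}
```

Rotation is a quaternion; fix helper.

```bash
sed -i "s/np.array(s\['rotation'\]).T/Rotation.from_quat(np.array(s['rotation'])).as_matrix().T/; 1a from scipy.spatial.transform import Rotation" h.py
```

```text
(no output)
```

View pics/top0.png

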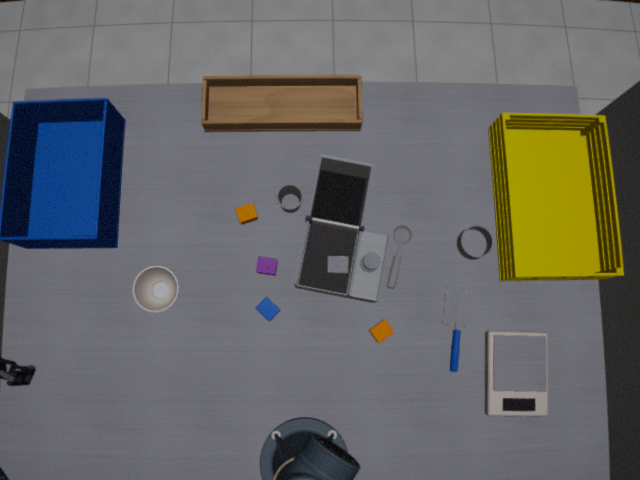

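View pics/scene0.png

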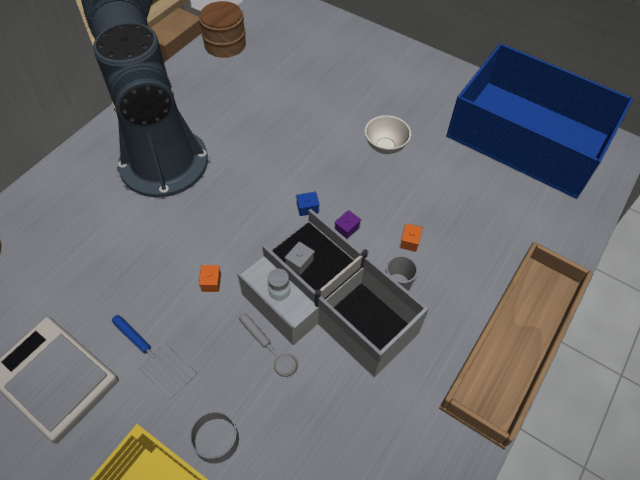

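The tin is the bare-steel box on the lane deck at top (338,265) and scene (299,257). The look-alikes are blue (267,308), purple (267,266) and orange (246,213) and (382,331). The jar is at (371,261). Next is one close crop to check this choice.

```bash
python3 - <<'E'
import cv2
i=cv2.imread('pics/top0.png')[150:310,270:430]
cv2.imwrite('pics/c1.png',cv2.convertScaleAbs(cv2.resize(i[:120 if 0 else 160],(600,600),interpolation=cv2.INTER_CUBIC),alpha=1.6))
E
```

```text
(no output)
```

View pics/c1.png

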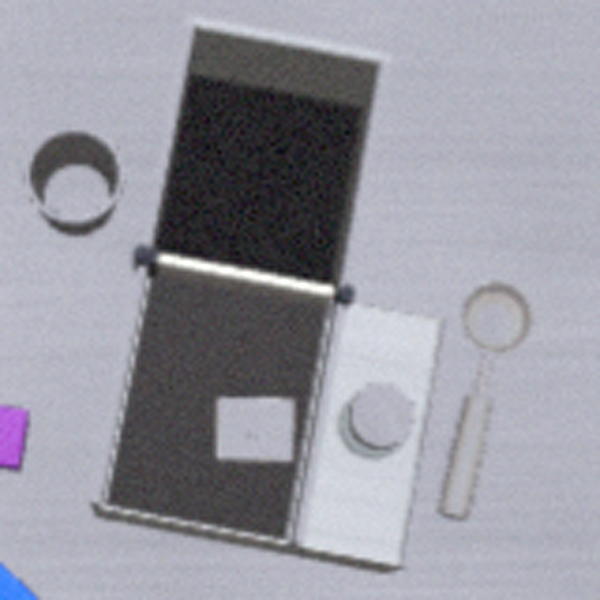

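```bash
python3 - <<'E'
from h import *
s=np.load('pics/top0.npz')
f=lambda p,z: ray(s,np.array(p)/3.75+[270-.4,150-.4],z)
posts=f([(145,256),(345,294)],.125); print(posts, np.linalg.norm(posts[0]-posts[1]))
w=f([(196,27),(380,62),(106,505),(290,541)],[.11,.11,.11,.11]); print(w)
d=posts[0]-posts[1]; yaw=np.arctan2(-d[0],d[1]); 
o=posts.mean(0); print('yaw',yaw,o)
# lane direction from walls
for a,b in((0,2),(1,3)): v=w[a]-w[b]; print(np.arctan2(v[1],v[0]),np.linalg.norm(v))
R=lambda y:np.array([[np.cos(y),-np.sin(y)],[np.sin(y),np.cos(y)]])
t=f([(216,397),(294,397),(294,462),(216,461)],.108)
print('tin',t.mean(0)); yw=yaw
print((t[:,:2]-o[:2])@R(yw)*1000)
print((w[:,:2]-o[:2])@R(yw)*1000)
j=f([(382,415)],.13);print('jar',(j[:,:2]-o[:2])@R(yw)*1000)
c=f([(75,180)],.065);print('cup',(c[:,:2]-o[:2])@R(yw)*1000)
E
```

```text
[[ 0.55274419 -0.0129629   0.125     ]
 [ 0.52901155 -0.13127945  0.125     ]] 0.12067329743313525
[[ 0.70019893 -0.04561214  0.11      ]
 [ 0.67734588 -0.15849894  0.11      ]
 [ 0.40631873  0.01108686  0.11      ]
 [ 0.38421178 -0.0969645   0.11      ]]
yaw -0.19795887380396202 [ 0.54087787 -0.07212118  0.125     ]
-0.19059061976648253 0.2992997647819124
-0.20691469772895302 0.2995231065011527
tin [ 0.45091744 -0.07759644  0.108     ]
[[ -72.53828885    3.24868229]
 [ -63.73068881  -42.41627855]
 [-102.0475708   -49.30828077]
 [-110.19021562   -3.76698852]]
[[ 150.9960322    57.32474234]
 [ 150.79058088  -57.85185764]
 [-148.29560795   55.11944559]
 [-148.72051381  -55.16941729]]
jar [[-67.93731587 -93.67107695]]
cup [[ 52.84252893 115.01695014]]
```

The crop confirms it: the steel tin at crop (255,430) is on the deck, right of the lane's middle, and the flap is shut between the posts at (146,257) and (345,295). In unit coordinates the tin is at about (-87,-23) mm, turned about +11° from the lane.

Plan:
- Set tool y about 14° left of the lane, which is nearly world +x.
- Lead with one finger, which opens the flap, and follow with the other behind the tin.
- Push straight along tool y.

First I turn the tool, still high up.

Call:
send_rows:
  commands: "85 0 0 0 1;85 0 0 0 1;85 0 0 0 1;85 0 0 0 1;85 0 0 0 1;85 0 0 0 1;85 0 0 0 1;85 0 0 0 1;85 0 0 0 1;85 0 0 0 1;85 0 0 0 1;85 0 0 0 1;85 0 0 0 1;85 0 0 0 1;85 0 0 0 1;85 0 0 0 1;85 0 0 0 0;85 0 0 0 0"

```text
t: 1.6
tcp_pos: [0.2454, 0.5745, 0.2389]
tool_rot: [0.689, 0.725, -0.001, 0.0]
force: [-0.2, 0.6, -0.1]
finger_gap: 0.993
gripper_force: 0.0
```

Call:
send_rows:
  commands: "85 -1 .29 0 0;85 -1 .29 0 0;85 -1 .29 0 0;85 -1 .29 0 0;85 -1 .29 0 0;85 -1 .29 0 0;85 -1 .29 0 0;85 -1 .29 0 0;85 -1 .29 0 0;85 -1 .29 0 0;85 -1 .29 0 0;85 -1 .29 0 0;85 -1 .29 0 0;85 -1 .29 0 0;85 -1 .29 0 0;85 -1 .29 0 0;85 -1 .29 0 0;85 -1 .29 0 0;85 -1 .29 0 0;85 -1 .29 0 0"

```text
t: 3.27
tcp_pos: [0.3816, 0.18, 0.2394]
tool_rot: [0.689, 0.725, 0.0, 0.0]
force: [0.5, -0.6, -0.2]
finger_gap: 0.994
gripper_force: 0.0
```

Call:
send_rows:
  commands: "85 -1 .29 0 0;85 -1 .29 0 0;85 -1 .29 0 0;85 -1 .29 0 0;85 -1 .29 0 0;85 -1 .29 0 0;85 -1 .29 0 0;85 -1 .29 0 0;85 -1 .29 0 0;85 -1 .29 0 0;85 -1 .29 0 0;85 -1 .29 0 0;85 -1 .29 0 0;85 0 0 0 0;85 0 0 0 0;85 0 0 0 0"

```text
t: 4.6
tcp_pos: [0.4689, -0.0742, 0.2391]
tool_rot: [0.689, 0.725, -0.0, -0.001]
force: [-0.5, 0.4, -0.2]
finger_gap: 0.996
gripper_force: 0.0
```

```bash
python3 - <<'E'
from h import *
s=snap('wrist','w1'); print(s['eye'],s['rotation'],readout.sense()['tcp_pos'])
E
```

```text
[0.46330465 0.00981368 0.37448452] [0.98610447 0.02522708 0.00349482 0.16416256] [ 0.46883346 -0.07392141  0.23908401]
```

View pics/w1.png

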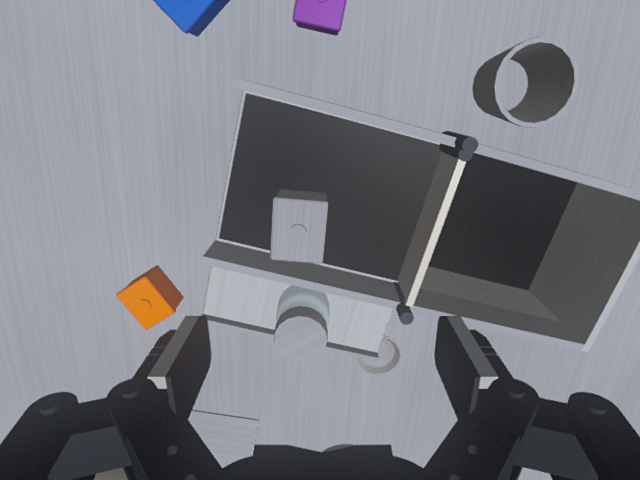

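The wrist view shows the tin lid with corners at (274,198), (327,199), (323,264) and (271,261). The post tops are at (467,146) and (405,315). The fingertips' inner edges are at about (209,318) and (438,318).

```bash
python3 - <<'E'
from h import *
s=np.load('pics/w1.npz')
p=ray(s,[(467,146),(405,315)],.125); print(p,np.linalg.norm(p[0]-p[1]))
d=p[0]-p[1]; yaw=np.arctan2(-d[0],d[1]); o=p.mean(0);print(yaw,o)
t=ray(s,[(274,198),(327,199),(323,264),(271,261)],.106);print(t,t.mean(0))
R=lambda y:np.array([[np.cos(y),-np.sin(y)],[np.sin(y),np.cos(y)]])
print((t[:,:2]-o[:2])@R(yaw)*1000)
v=t[1]-t[0]+t[2]-t[3];print('tin yaw',np.arctan2(v[1],v[0]))
for z in(.23,.235,.24,.245,.25,.255): print(z,ray(s,[(209,318),(438,318)],z).round(4))
E
```

```text
[[ 0.55283973 -0.01222887  0.125     ]
 [ 0.52840004 -0.13070886  0.125     ]] 0.12097440550005856
-0.2034236826939223 [ 0.54061989 -0.07146886  0.125     ]
[[ 0.43316482 -0.05574707  0.106     ]
 [ 0.46937127 -0.05460971  0.106     ]
 [ 0.46911135 -0.10274194  0.106     ]
 [ 0.43156768 -0.10235101  0.106     ]] [ 0.45080378 -0.07886243  0.106     ]
[[-108.4155883    -6.31084222]
 [ -73.18545921    2.11762274]
 [ -63.71617571  -45.07465464]
 [-100.56469357  -52.27649668]]
tin yaw 0.010120760080679199
0.23 [[ 0.4209 -0.0772  0.23  ]
 [ 0.5148 -0.0723  0.23  ]]
0.235 [[ 0.4224 -0.0742  0.235 ]
 [ 0.513  -0.0695  0.235 ]]
0.24 [[ 0.4239 -0.0712  0.24  ]
 [ 0.5112 -0.0666  0.24  ]]
0.245 [[ 0.4253 -0.0682  0.245 ]
 [ 0.5094 -0.0638  0.245 ]]
0.25 [[ 0.4268 -0.0651  0.25  ]
 [ 0.5076 -0.061   0.25  ]]
0.255 [[ 0.4283 -0.0621  0.255 ]
 [ 0.5059 -0.0581  0.255 ]]
```

Call:
send_rows:
  commands: "85 -.18 0 0 0;85 0 0 1 0;85 0 0 1 0;85 0 0 1 0;85 0 0 1 0;85 0 0 1 0;85 0 0 .8 0;85 0 0 .6 0;85 0 0 .5 0;85 0 0 .5 0;85 0 0 .3 0;85 0 0 .2 0;85 0 0 .1 0;85 0 0 0 0;85 0 0 0 0"

```text
t: 5.9
tcp_pos: [0.4701, -0.0785, 0.0797]
tool_rot: [0.689, 0.725, 0.0, 0.0]
force: [-0.1, 0.0, 0.1]
finger_gap: 1.0
gripper_force: 0.0
```

```bash
python3 - <<'E'
from h import *
snap('wrist','w2'); snap('scene','s2')
a=cv2.imread('pics/w2.png');b=cv2.imread('pics/s2.png')[190:350,230:440]
cv2.imwrite('pics/c2.png',np.hstack([cv2.resize(a,(400,300)),cv2.resize(b,(394,300),interpolation=2)]))
E
```

```text
(no output)
```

View pics/c2.png

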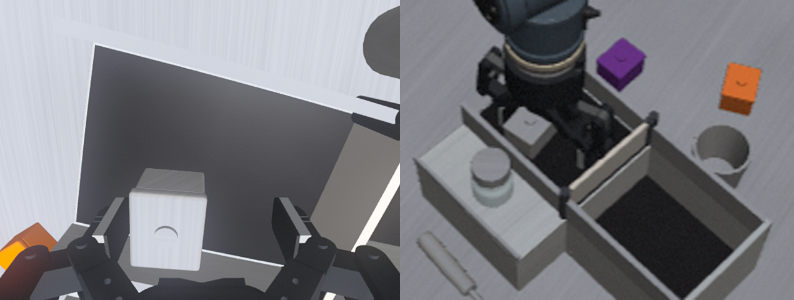

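The fingers straddle the tin: the trailing finger is just behind it at (115,225) in the left half, and the leading finger is just before the flap. Nothing is touched yet, so I start pushing.

Call:
send_rows:
  commands: "85 0 .25 0 0;85 0 .25 0 0;85 0 .25 0 0;85 0 .25 0 0;85 0 .25 0 0;85 0 .25 0 0;85 0 .25 0 0;85 0 .25 0 0;85 0 .25 0 0;85 0 .25 0 0;85 0 0 0 0;85 0 0 0 0"

```text
t: 7.0
tcp_pos: [0.5186, -0.0751, 0.0787]
tool_rot: [0.689, 0.725, -0.001, -0.002]
force: [-4.6, 0.9, -1.2]
finger_gap: 0.995
gripper_force: 2.1
```

```bash
python3 - <<'E'
from h import *
snap('wrist','w3'); snap('scene','s3')
a=cv2.imread('pics/w3.png');b=cv2.imread('pics/s3.png')[190:350,230:440]
cv2.imwrite('pics/c3.png',np.hstack([cv2.resize(a,(400,300)),cv2.resize(b,(394,300),interpolation=2)]))
E
```

```text
(no output)
```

View pics/c3.png

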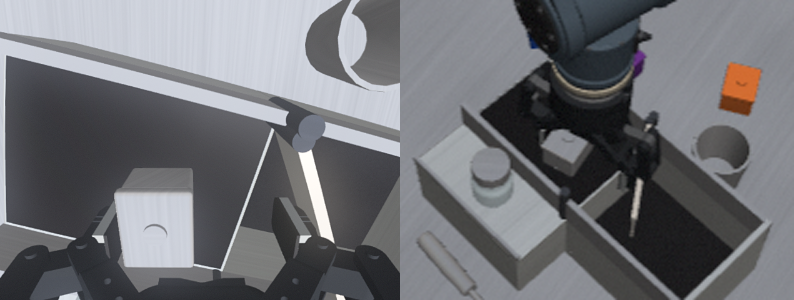

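The flap is held at about 0.8 rad by the leading finger, at (290,225) in the left half. The tin is flat against the trailing finger and well clear of the flap. I keep pushing.

Call:
send_rows:
  commands: "85 0 .25 0 0;85 0 .25 0 0;85 0 .25 0 0;85 0 .25 0 0;85 0 .25 0 0;85 0 .25 0 0;85 0 .25 0 0;85 0 .25 0 0;85 0 .25 0 0;85 0 .25 0 0;85 0 .25 0 0;85 0 .2 0 0;85 0 0 0 0;85 0 0 0 0;85 0 0 0 0"

```text
t: 8.35
tcp_pos: [0.5803, -0.0738, 0.0796]
tool_rot: [0.689, 0.724, 0.001, 0.002]
force: [-0.4, -4.6, -1.9]
finger_gap: 0.991
gripper_force: 1.6
```

```bash
python3 - <<'E'
from h import *
snap('wrist','w4'); snap('scene','s4')
a=cv2.imread('pics/w4.png');b=cv2.imread('pics/s4.png')[190:350,230:440]
cv2.imwrite('pics/c4.png',np.hstack([cv2.resize(a,(400,300)),cv2.resize(b,(394,300),interpolation=2)]))
E
```

```text
(no output)
```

View pics/c4.png

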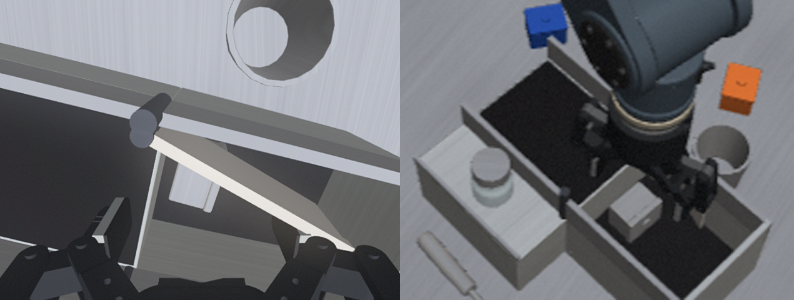

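The tin has dropped into the tub, at (635,210) on the right, and the flap is still held. I withdraw straight up.

Call:
send_rows:
  commands: "85 0 0 -.3 0;85 0 0 -.5 0;85 0 0 -.5 0;85 0 0 -.8 0;85 0 0 -1 0;85 0 0 -1 0;85 0 0 -1 0;85 0 0 -1 0;85 0 0 -1 0;85 0 0 -1 0;85 0 0 -.5 0;85 0 0 0 0;85 0 0 0 0;85 0 0 0 0;85 0 0 0 0;85 0 0 0 0;85 0 0 0 0;85 0 0 0 0"

```text
t: 9.95
tcp_pos: [0.5785, -0.073, 0.2505]
tool_rot: [0.689, 0.725, -0.0, -0.001]
force: [0.0, -0.2, -0.7]
finger_gap: 0.996
gripper_force: 0.0
```

```bash
python3 - <<'E'
from h import *
snap('wrist','w5'); snap('scene','s5')
a=cv2.imread('pics/w5.png');b=cv2.imread('pics/s5.png')[190:390,200:440]
cv2.imwrite('pics/c5.png',np.hstack([cv2.resize(a,(400,300)),cv2.resize(b,(360,300),interpolation=2)]))
E
```

```text
(no output)
```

View pics/c5.png

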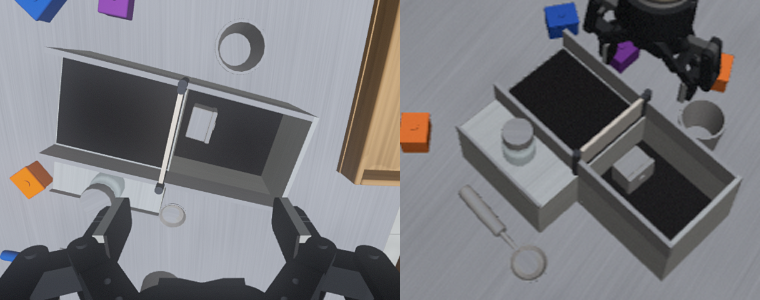

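The flap is shut between its posts, the tin rests on its side on the tub floor at (202,123), and the arm is clear of everything. The jar, cup and spoon stand where they were. I'm handing the job in.

```bash
python3 -c "
from station import sign_off
print(sign_off())"
```

```text
the job is handed in; nothing more can be done
None
```

The job is handed in: the tin lies in the catch tub, the flap swung shut after the finger withdrew, and the nearby bystanders (jar, cup, spoon) look undisturbed. The sign-off gave no verdict.

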